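Park the rolling desk caddy in its taped bay

ROBOT

A 6-joint arm with a two-finger parallel gripper is mounted at the origin on a cart in front of the work surface, level with it; the furniture and walls round the work are solid. World frame = base frame: x ahead of the robot, y to its left, z up, the work surface at z = 0. Lengths are in m, angles in degrees, forces in N, time in s.
With the tool pointing down it reaches from about 0.25 to 0.725 m from the base axis. Payload 9.7 kg.
Tool frame: the origin (TCP) lies midway between the tips of the shut fingers; the grasp point (between the pads) lies 19 mm behind it; z points along the fingers, y is the line along which they close (so a half turn about z gives the same grasp; the last joint's range is limited). The gripper opens to 85 mm and grips with 20 to 120 N. Pads are 22 mm wide; open, the fingers measure 114 mm over their backs; the gripper's body (76 mm by 85 mm) begins 54 mm behind the grasp point. The pads swing forward as they close: fully open they stand 13 mm farther back than shut.
Start: joints at [-71.906, 4.979, 10.078, 95.1, 0, 90], TCP at [0.171, -0.523, 0.231] pointing down, gripper open.
Joint ranges: [-179.16, 179.16], [-48.56, 103.87], [-65.8, 70.77], [-126.05, 130.52], [-82.76, 87.17], [-180, 180]. Speed limits (degrees/s): [127.2, 127.2, 147.25, 180, 180, 180].

INTERFACE

Orientations are given as [roll, pitch, yaw] about the fixed x, y, z axes, in that order (R = Rz(yaw) Ry(pitch) Rx(roll)).
In Python, from workcell import * gives the robot as it stands.
- The arm moves only by the tool servo_tool, never from a script. Its argument "moves" is a list of rows, each a list of 4 numbers: the shift along the world's x, y, z in cm, then the turn about the world's z in rad. A call has 1 to 20 rows; each row is the pose to reach, as a shift and turn from the pose commanded when the call began; what a row does not reach only later rows make up. A row lasts 1/12 s, in which the tool goes at most 41.7 mm and 7.16 degrees, less where a joint would pass 70% of its speed; a pose out of reach is approached as far as the arm can. A call with a gripper value outside its range is refused whole. "claw" is the closure, from 0 (fully open) to 1 (shut), set as the call begins (left out, the last holds). The fingers move at their own pace and stop on an object; "force" is the grip in N (left out, the last holds). Time passes only in rows, so rows that repeat a pose let the fingers close. It gives the time, the measured TCP pose, the force, the opening and the grip force at its end, in the units of the state.
- get_obs(): the state, without advancing time (a new reading comes with each control period).
- camera(name): name is "scene" or "top" or "wrist"; returns the picture (420x560x3 uint8, red, green, blue); there is no depth.
- get_calibration(name): a dict with "fx", "fy", "cx", "cy" (pixels), "rvec" (rotation vector, rad) and "tvec" (3), from world to camera coordinates, as OpenCV has them; the wrist camera has in their place "tool_from_camera" (4x4, takes a point from camera to tool coordinates, whose origin is the TCP and whose axes are the flange's). Camera axes: x right, y down, z forward; pixel columns grow to the right and rows downward; lengths in m; the calibration is good to about 2 mm. A picture is of the moment at which its call begins: read the wrist's pose just before it. get_calibration takes no time and is no camera call.
- job_done(): hands the job in; it is judged then, once.
The state is a dict: "time": time; "q": joint angles; "qd": joint speeds; "joint_efforts": joint torques, N m; "ee_pos": TCP position; "tcp_rot": TCP orientation; "wrist_force": force on the tool from outside, world axes, zero at the start; "torque": the same for the moment, N m; "opening": finger opening in m; "grasp_force": force on a finger pad.
Only numpy, scipy, OpenCV 4.12 (cv2) and the standard library are available. Lean on these libraries where they do the work, as an engineer would, in place of code of your own. Each camera call takes 0.05 s, during which the arm holds its last target. There are 200 camera calls.

TASK

Pick up the eraser that lies on the blue-taped parking bay and set it in the tray of the wheeled wooden caddy, next to the cream pot. Then push the caddy with the fingers against its outside, without gripping or lifting it, so that its swivel castors swing round and trail behind their pivots, and steer it past the white earbud case and the black charging puck into the bay, nose towards the blue bar and arrow, centred and square, and leave it standing there. Eraser and pot stay in the tray, and nothing else on the desk is shifted.

Things in the scene. Friction and masses are not known exactly. Their poses are not given: they have to be found in the camera images.
- caddy: Light wooden tray on wheels, 140 long x 120 wide, 0.4-0.7 kg. Origin on the desk plane under its centre; +x is where its nose points, +y its left. Two fixed rear wheels on an axle at x = -45 mm, y = +-40; two swivel castors, pivots at x = +45, y = +-40. It rolls along x and turns about points on the rear axle line, never sideways. Rolls at 1.2 N; pushed slowly it stops within a few mm.
- push_board (a point): centre (z = 55 mm, caddy x = -70) of the outer rear face of the caddy: a flat upright board with a black rubber strip, 6 mm thick, 120 wide, from z = 26 to 78 mm. Frame as the caddy's. Two fingertips spread about 60 mm against it keep the caddy square to the gripper.
- tray_space (a point): the free rear part of the caddy's tray floor, z = 32 mm, caddy x = -31 (room for the eraser: 65 along the caddy x 108 across, when the pot is at its start). Frame as the caddy's. The whole tray is 130 x 108 inside; side and front lips 4 mm thick rise to z = 46 mm, the rear board to 78 mm.
- castor_left (a joint): swivel angle of the left nose castor about the vertical, rad, counter-clockwise from above; 0 = wheel trails straight behind its pivot. Turns freely, any number of turns; starts swung well to one side. Forward rolling swings it to trail.
- castor_right (a joint): the same for the right nose castor
- castor_left_hub (a point): hub of the left castor wheel (wheel 20 mm diameter), 12 mm from its vertical pivot; at x = +33 mm, y = +40, z = 10 in the caddy frame when trailing straight
- castor_right_hub (a point): hub of the right castor wheel; at x = +33 mm, y = -40, z = 10 in the caddy frame when trailing straight
- bay: parking bay marked flat on the desk with blue tape (no height): corner marks round a 160 x 140 mm rectangle, with a full bar and an arrow at the nose end. Origin at its centre on the desk; +x points to the nose end. The caddy belongs with its origin on this origin and its +x along this +x.
- eraser: blue and white eraser, 46 x 23 x 13 mm (its own x, y, z), origin at the centre of its underside; lies flat in the bay at the start
- pot: round cream pot, 62 mm diameter, 35 mm high, standing loose in the nose half of the caddy tray (its centre about 32 mm ahead of the caddy's origin); origin at the centre of its underside
- earbud_case: white rounded earbud case lying flat, 46 x 58 x 22 mm high (its own x, y, z); origin at the centre of its underside. It and the puck lie one on each side of the way to the bay, either way round. Not to be moved.
- puck: black round charging puck, 72 mm diameter, 18 mm high; origin at the centre of its underside. Not to be moved.
- mouse: black computer mouse, 104 x 60 x 36 mm, far side of the bay; not to be moved
- stapler: black stapler, 32 x 136 x 44 mm, farther back; not to be moved
There are look-alikes about, which are no part of the job. Leave any orange look-alike of the eraser alone.

How it is judged:
By the outcome, as a careful person would: the job done as asked, in the order asked, and still so for the second after the job is handed in, with the robot touching nothing.
It also fails if it takes over 61 s, if anything falls off the work surface, if the arm or the gripper's body presses on something with over 40 N, if the wrist force passes 120 N, or if a joint passes its speed limit or range.

## Working session

There is one attempt and no reset: what is moved stays moved. The work goes in short steps, Python scripts to look and compute and a tool call to move; the robot and the scene stay as the last step left them, time stands still between calls to the robot, and variables do not carry over. Pictures are saved under pics/ and viewed, at most 10 in all, crops included, and the job is handed in when it is done.

Besides the shell and the picture viewer there is one more tool, called after "Emit:" in YAML: its name, and indented under it one key for each argument. servo_tool: Moves the arm, as the interface text tells. Its arguments: {"type":"object","properties":{"moves":{"type":"array","items":{"type":"array","items":{"type":"number"}}},"claw":{"type":"number"},"force":{"type":"number"}},"required":["moves"]}

```bash
mkdir -p pics
cat > h.py <<'E'
from workcell import *
import numpy as np, cv2
def ray(name,u,v,z):
    c=get_calibration(name); R,_=cv2.Rodrigues(np.array(c['rvec'],float)); t=np.array(c['tvec'],float).ravel()
    d=R.T@np.array([(u-c['cx'])/c['fx'],(v-c['cy'])/c['fy'],1]); o=-R.T@t
    return o+d*(z-o[2])/d[2]
def proj(name,P):
    c=get_calibration(name);K=np.array([[c['fx'],0,c['cx']],[0,c['fy'],c['cy']],[0,0,1]],float)
    return cv2.projectPoints(np.array(P,float).reshape(-1,1,3),np.array(c['rvec'],float),np.array(c['tvec'],float),K,None)[0].reshape(-1,2)
def save(name,f,crop=None,s=1):
    im=cv2.cvtColor(camera(name),cv2.COLOR_RGB2BGR)
    if crop: x0,y0,x1,y1=crop; im=im[y0:y1,x0:x1]
    cv2.imwrite('pics/'+f,cv2.resize(im,None,fx=s,fy=s,interpolation=cv2.INTER_CUBIC))
    return im
E
python3 - <<'E'
from h import *
save('top','top0.png',None,1.42); save('scene','sc0.png')
print(ray('top',0,0,0),ray('top',559,419,0),ray('top',280,210,0),get_calibration('top'))
o=get_obs();print(o['time'],o['ee_pos'],o['tcp_rot'],o['opening'])
E
```

```text
[1.2163013  0.88152622 0.        ] [ 0.14895108 -0.30968901  0.        ] [0.62557905 0.2225924  0.        ] {'fx': 419.44795617076466, 'fy': 419.44795617076466, 'cx': 283.77262956599174, 'cy': 206.30796936436977, 'rvec': array([ 2.03125387, -2.19714956,  0.23148379]), 'tvec': array([0.2625403 , 0.60140324, 0.81660104])}
0.1 [ 0.17073891 -0.52261187  0.23064439] [-1.79931582e+02  1.15718234e-03  1.80927724e+01] 0.08541932905438339
```

View pics/top0.png

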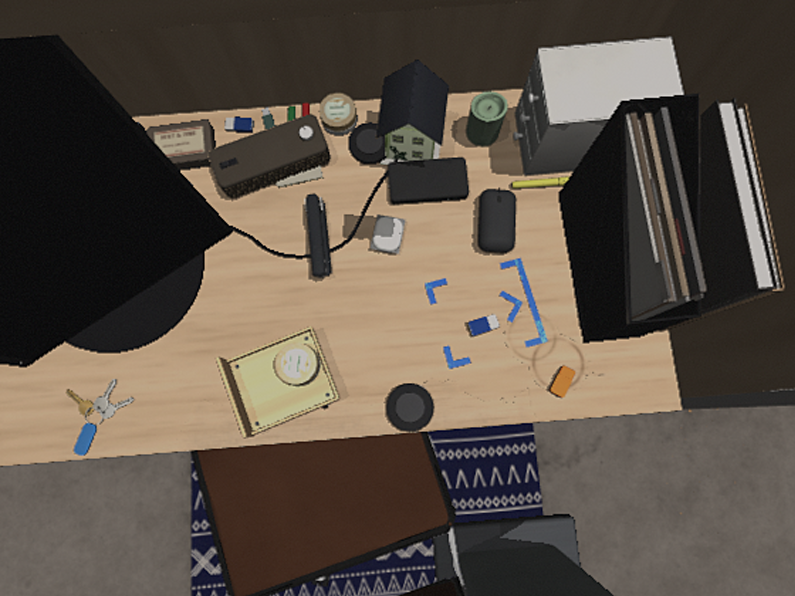

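View pics/sc0.png

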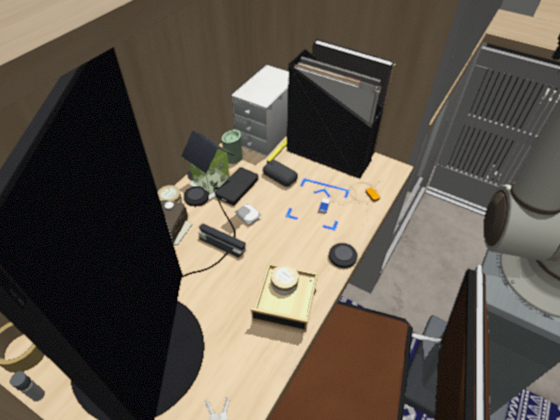

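The top view shows the caddy at about (285,380), with its board on the left and its nose to the right. The bay is at about (490,315) with its bar on the right, and the eraser is at (482,325). The earbud case is at (387,233) and the puck at (410,407). I'll enlarge this area to measure.

Run:
```python
from h import *
save('top','c1.png',(145,140,425,310),2.8)
```

```text
(no output)
```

View pics/c1.png

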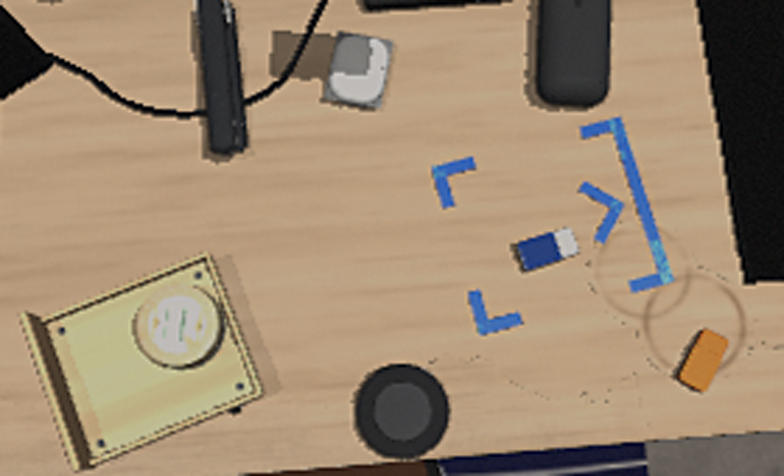

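Run:
```python
from h import *
np.set_printoptions(precision=4,suppress=True)
c=get_calibration('top');R,_=cv2.Rodrigues(np.array(c['rvec']));print('cam',-R.T@c['tvec'])
def m(n,z,*p):
    w=np.array([ray('top',145+u/2.8,140+v/2.8,z)[:2] for u,v in p]); print(n,*w,'mean',w.mean(0))
    return w
def e(a,b): d=b-a; print('   len',np.hypot(*d),'ang',np.degrees(np.arctan2(d[1],d[0])))
b=m('bay RL RR NR NL',0,(434,168),(482,333),(674,282),(615,118)); e(b[0],b[3]);e(b[1],b[2]);e(b[1],b[0]);e(b[2],b[3])
l=m('lip FL FR',.046,(208,255),(263,395)); e(l[1],l[0])
t=m('board top L R',.078,(22,313),(80,470)); e(t[1],t[0])
m('pot top ctr',.067,(180,325))
s=m('eraser RL NL NR RR',.013,(513,245),(568,228),(579,255),(524,271)); e(s[0],s[1]);e(s[3],s[2]);e(s[3],s[0])
m('case',.022,(335,35),(394,42),(379,108),(323,98))
p=m('puck',.018,(355,410),(449,410),(402,364),(402,459));
m('mouse bottom',.0,(540,100),(605,105)); m('folder',0,(745,283)); m('edge',0,(440,443),(784,428))
```

```text
cam [0.4387 0.2301 0.9231]
bay RL RR NR NL [0.645  0.1758] [0.5101 0.1498] [ 0.5382 -0.0052] [0.6751 0.0254] mean [0.5921 0.0865]
   len 0.1533854316403453 ang -78.70407495103166
   len 0.15754471703848139 ang -79.74397689412802
   len 0.13735565692169313 ang 10.912685201337183
   len 0.1402486639861693 ang 12.609300547247193
lip FL FR [0.581  0.3542] [0.474  0.3187] mean [0.5275 0.3365]
   len 0.11277284256095713 ang 18.325515061857764
board top L R [0.5443 0.4849] [0.4311 0.446 ] mean [0.4877 0.4654]
   len 0.11960584561551105 ang 18.96773287052333
pot top ctr [0.5279 0.3739] mean [0.5279 0.3739]
eraser RL NL NR RR [0.5756 0.1202] [0.5857 0.0757] [0.5637 0.0695] [0.5545 0.1137] mean [0.5699 0.0948]
   len 0.0455993259660749 ang -77.24481274848011
   len 0.04514161755031874 ang -78.27898689647814
   len 0.022066865117640024 ang 17.12544136628738
case [0.7559 0.2472] [0.7462 0.2002] [0.6923 0.2165] [0.704  0.2604] mean [0.7246 0.2311]
puck [0.4585 0.2528] [0.4529 0.1818] [0.4901 0.2145] [0.4197 0.2202] mean [0.4553 0.2173]
mouse bottom [0.6949 0.0847] [0.6866 0.0323] mean [0.6908 0.0585]
folder [ 0.533 -0.061] mean [ 0.533 -0.061]
edge [0.4289 0.19  ] [ 0.4194 -0.0751] mean [0.4242 0.0574]
```

Run:
```python
from h import *
np.set_printoptions(precision=4,suppress=True)
w=np.array([ray('top',145+u/2.8,140+v/2.8,.032)[:2] for u,v in [(62,330),(198,275),(240,387),(100,442)]])
print(w.mean(0)); f=(w[1]+w[2]-w[0]-w[3])/2; s=(w[0]+w[1]-w[2]-w[3])/2
for d in (f,s): print(np.hypot(*d),np.degrees(np.arctan2(d[1],d[0])))
def tri(a,b):
    P=[]
    for n in('top','scene'):
        c=get_calibration(n);R,_=cv2.Rodrigues(np.array(c['rvec']));K=np.array([[c['fx'],0,c['cx']],[0,c['fy'],c['cy']],[0,0,1]]);P.append(K@np.c_[R,np.ravel(c['tvec'])])
    X=cv2.triangulatePoints(P[0],P[1],np.array(a,float).reshape(2,1),np.array(b,float).reshape(2,1)).ravel();X=X[:3]/X[3]
    print(X,proj('top',X)-a,proj('scene',X)-b)
for b in [(107,47),(182,285)]: tri((162,160.6),b)
tri((42,26),(107,47))
h=np.radians(-72);c0=np.array([.508,.401]);r=np.array([[np.cos(h),-np.sin(h)],[np.sin(h),np.cos(h)]])
for L in [(-70,60,78),(-70,-60,78),(70,58,46),(70,-58,46)]:
    q=c0+r@np.array(L[:2])/1000; print(L,(proj('top',[*q,L[2]/1000])[0]-[145,140])*2.8, proj('scene',[*q,L[2]/1000]))
```

```text
[0.5087 0.4032]
0.10993729671613339 -72.59682731778213
0.0899869107574038 17.408197332045983
[0.6745 0.4184 0.5578] [[ -93.5485 -100.1155]] [[78.5548 10.3404]]
[ 0.7575  0.4844 -0.0086] [[1.1284 3.2094]] [[-3.0065 -1.4633]]
[0.7477 0.4621 0.5539] [[-13.4051 -26.2293]] [[17.4607 12.0828]]
(-70, 60, 78) [ 20.2714 314.2823] [[252.188  308.4655]]
(-70, -60, 78) [ 75.7014 473.0514] [[309.6869 320.7984]]
(70, 58, 46) [210.2068 249.9074] [[269.9607 262.5163]]
(70, -58, 46) [265.9903 394.102 ] [[319.2338 272.2835]]
```

Run:
```python
from h import *
np.set_printoptions(precision=3,suppress=True)
print('nadir',proj('top',[.4387,.2301,0])*1.42)
for u in [(162,160.6),(18,257)]:
  for z in np.arange(0.1,.75,.1):
    p=ray('top',*u,z); print(p,proj('scene',p)[0])
```

```text
nadir [[402.109 419.017]]
[0.727 0.457 0.1  ] [189.237 254.104]
[0.692 0.429 0.2  ] [203.877 223.084]
[0.657 0.402 0.3  ] [221.188 186.407]
[0.622 0.374 0.4  ] [241.973 142.368]
[0.587 0.347 0.5  ] [267.394  88.505]
[0.552 0.319 0.6  ] [299.199  21.117]
[0.517 0.292 0.7  ] [340.137 -65.621]
[0.552 0.741 0.1  ] [162.786 416.777]
[0.538 0.679 0.2  ] [183.321 366.652]
[0.524 0.617 0.3  ] [206.837 309.251]
[0.511 0.555 0.4  ] [234.035 242.863]
[0.497 0.493 0.5  ] [265.851 165.201]
[0.483 0.431 0.6  ] [303.573  73.125]
[0.469 0.369 0.7  ] [349.012 -37.789]
```

Run:
```python
from h import *
np.set_printoptions(precision=3,suppress=True)
for z in np.arange(-.4,.45,.1):
    p=ray('scene',475,272,z); print(p,proj('top',p)[0]*1.42)
save('scene','sc1.png',(360,190,560,420),2.5)
im=save('top','t1.png',(270,300,500,420),3.4)
```

```text
[ 0.107 -0.251 -0.4  ] [646.267 563.649]
[ 0.12  -0.166 -0.3  ] [621.917 572.118]
[ 0.134 -0.081 -0.2  ] [593.056 582.157]
[ 0.148  0.004 -0.1  ] [558.3   594.245]
[ 0.162  0.09  -0.   ] [515.639 609.084]
[0.176 0.175 0.1  ] [462.03 627.73]
[0.19 0.26 0.2 ] [392.639 651.865]
[0.203 0.345 0.3  ] [299.294 684.333]
[0.217 0.431 0.4  ] [167.001 730.347]
```

View pics/sc1.png

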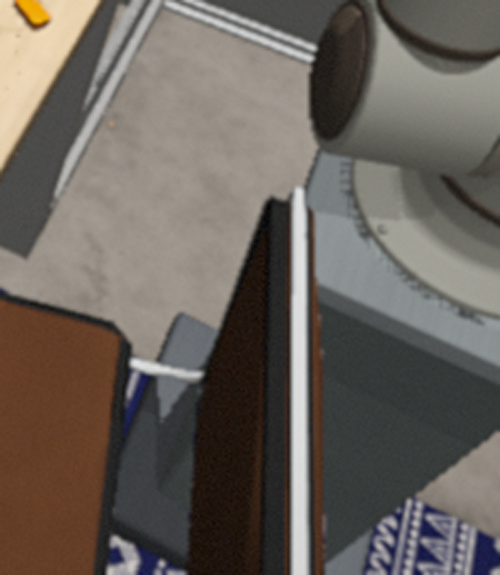

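View pics/t1.png

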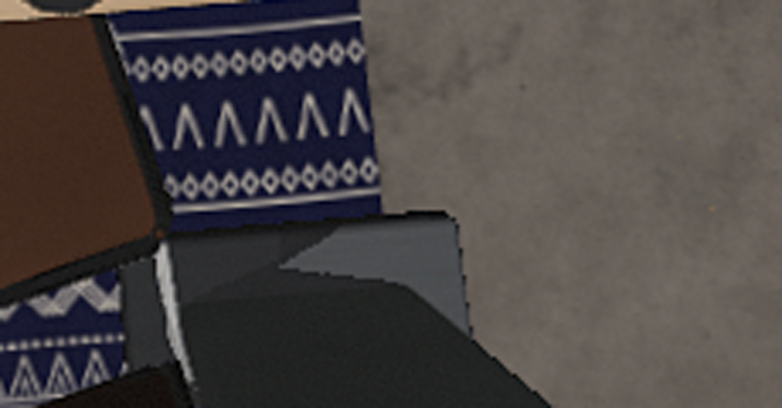

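Scene crop: the chair backrest's top corner is at about (285,200). It stands well below the arm's path, and the monitor is clear too. Moving to above the eraser.

Emit:
servo_tool:
  moves:
    - [1.8,4,1.5,0.1]
    - [3.4,8,1.5,0.2]
    - [5,11.5,1.5,0.3]
    - [6.5,15,1.5,0.4]
    - [8,18.5,1.5,0.5]
    - [9.7,22,1.5,0.6]
    - [11.2,25.5,1.5,0.7]
    - [12.8,29,1.5,0.8]
    - [14.3,32.5,1.5,0.9]
    - [15.8,36,1.5,1.0]
    - [17.3,39.5,1.5,1.1]
    - [18.9,43,1.5,1.2]
    - [20.4,46.5,1.5,1.3]
    - [21.9,50,1.5,1.4]
    - [23.5,53.5,1.5,1.47]
    - [26,56,0,1.47]
    - [29,58,-2,1.47]
    - [32,60,-4,1.47]
    - [32,60,-4,1.47]
    - [32,60,-4,1.47]
  claw: 0.45

```text
time: 1.92
ee_pos: [0.4907, 0.0781, 0.189]
tcp_rot: [-179.7, -0.0, 102.4]
wrist_force: [-0.7, -1.1, -0.1]
opening: 0.0468
grasp_force: 0.0
```

Emit:
servo_tool:
  moves:
    - [4,0.8,-2,0]
    - [7.9,1.7,-5,0]
    - [7.9,1.7,-7,0]
    - [7.9,1.7,-7,0]
    - [7.9,1.7,-7,0]

```text
time: 2.33
ee_pos: [0.5687, 0.0934, 0.1212]
tcp_rot: [-179.9, -0.0, 102.3]
wrist_force: [-0.5, -0.2, 0.2]
opening: 0.0469
grasp_force: 0.0
```

```bash
cat >> h.py <<'E'
def wray(o,u,v,z):
    from scipy.spatial.transform import Rotation as Ro
    c=get_calibration('wrist'); T=np.array(c['tool_from_camera']); R=Ro.from_euler('xyz',o['tcp_rot'],degrees=True).as_matrix()
    d=R@T[:3,:3]@np.array([(u-c['cx'])/c['fx'],(v-c['cy'])/c['fy'],1]); p=R@T[:3,3]+o['ee_pos']
    return p+d*(z-p[2])/d[2]
E
python3 - <<'E'
from h import *
import json
o=get_obs(); save('wrist','w1.png',None,1.4); print(o['time'],o['ee_pos'],o['tcp_rot'])
json.dump([list(map(float,o['ee_pos'])),list(map(float,o['tcp_rot']))],open('o1.json','w'))
E
```

```text
2.3333 [0.5686902  0.0934424  0.12117848] [-1.79863259e+02 -4.11097051e-03  1.02282064e+02]
```

View pics/w1.png

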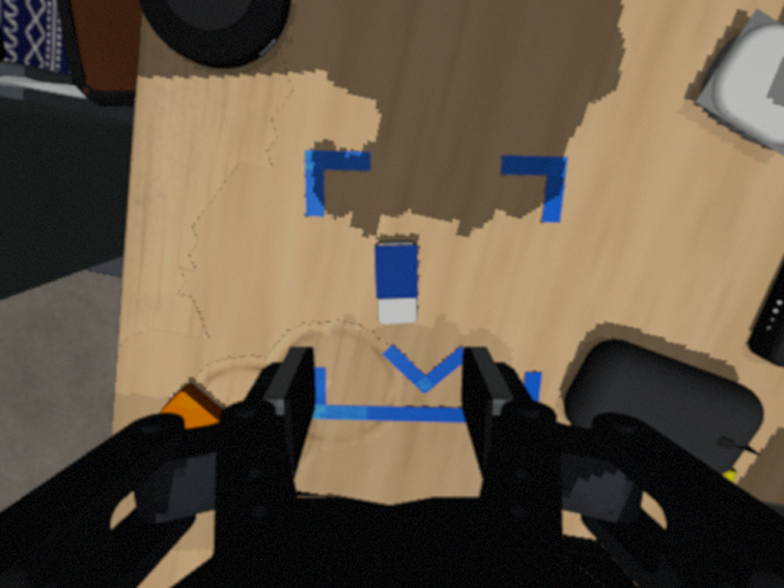

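Wrist view: the eraser's top face spans (376,241) to (416,322). The rear outer bay corners are at (306,150) and (567,157), and the bar's outer edge is at about v=420.

Run:
```python
from h import *
np.set_printoptions(precision=4,suppress=True)
o=get_obs()
f=lambda p,z:np.array([wray(o,u/1.4,v/1.4,z)[:2] for u,v in p])
e=f([(376,241),(417,241),(416,322),(379,323)],.013);print('er',e,e.mean(0))
d=(e[2]+e[3]-e[0]-e[1])/2;print(np.hypot(*d),np.degrees(np.arctan2(d[1],d[0])))
b=f([(306,150),(567,157),(313,418),(466,421),(541,372),(425,391)],0);print('bay RR RL, bar, NLmark, arrow tip',b)
d=b[1]-b[0];print(np.hypot(*d),np.degrees(np.arctan2(d[1],d[0])));d=b[3]-b[2];print(np.degrees(np.arctan2(d[1],d[0])))
d=b[4]-b[1];print(np.degrees(np.arctan2(d[1],d[0])));d=b[2]-b[0];print(np.hypot(*d),np.degrees(np.arctan2(d[1],d[0])))
p=f([(215,67)],0.018);print(p)
```

```text
er [[0.5573 0.1156]
 [0.5787 0.1202]
 [0.5886 0.0757]
 [0.5685 0.0707]] [0.5733 0.0956]
0.04592393163602472 -76.72931761879882
bay RR RL, bar, NLmark, arrow tip [[ 0.5108  0.1534]
 [ 0.6481  0.1796]
 [ 0.5422 -0.0036]
 [ 0.6357  0.0146]
 [ 0.6715  0.0564]
 [ 0.6059  0.0292]]
0.13972573536608734 10.82326905403019
11.03727758302696
-79.23752971404748
0.16007443663858995 -78.71530191887399
[[0.465  0.1819]]
```

Emit:
servo_tool:
  moves:
    - [0.35,0.2,-3,0.01]
    - [0.35,0.2,-6,0.01]
    - [0.35,0.2,-9,0.01]
    - [0.35,0.2,-11,0.01]
    - [0.35,0.2,-11.9,0.01]
    - [0.35,0.2,-11.9,0.01]
    - [0.35,0.2,-11.9,0.01]

```text
time: 2.97
ee_pos: [0.574, 0.0961, 0.0048]
tcp_rot: [179.9, 0.0, 102.9]
wrist_force: [-0.7, -0.5, 0.2]
opening: 0.047
grasp_force: 0.0
```

Emit:
servo_tool:
  moves:
    - [0,0,0,0]
    - [0,0,0,0]
    - [0,0,0,0]
    - [0,0,0,0]
    - [0,0,0,0]
    - [0,0,0,0]
    - [0,0,0,0]
    - [0,0,0,0]
  claw: 1
  force: 25

```text
time: 3.63
ee_pos: [0.5745, 0.0964, 0.0047]
tcp_rot: [179.8, 0.0, 102.9]
wrist_force: [-1.3, -1.7, 7.3]
opening: 0.0213
grasp_force: 24.5
```

Emit:
servo_tool:
  moves:
    - [0,0,2,0]
    - [0,0,5,0]
    - [0,0,9,0]
    - [-0.4,2,12.5,0.02]
    - [-1.2,5.5,14.5,0.04]
    - [-2,9,15,0.06]
    - [-2.8,12.5,15,0.08]
    - [-3.6,16,15,0.08]
    - [-4.3,19.5,15,0.08]
    - [-5.1,23,15,0.08]
    - [-5.9,26.5,15,0.08]
    - [-6.6,30,15,0.08]
    - [-7.2,32.5,15,0.08]
    - [-7.45,34,15,0.08]
    - [-7.45,34,15,0.08]
    - [-7.45,34,15,0.08]

```text
time: 4.97
ee_pos: [0.4986, 0.4369, 0.1528]
tcp_rot: [180.0, -0.0, 107.6]
wrist_force: [0.3, -0.5, 0.3]
opening: 0.0211
grasp_force: 25.0
```

Run:
```python
from h import *
o=get_obs(); save('wrist','w2.png',None,1.4); print(o['time'],o['ee_pos'],o['tcp_rot'],o['opening'])
```

```text
4.9667 [0.49858854 0.43686327 0.15281044] [ 1.79968745e+02 -3.12226719e-03  1.07562026e+02] 0.021056212896081745
```

View pics/w2.png

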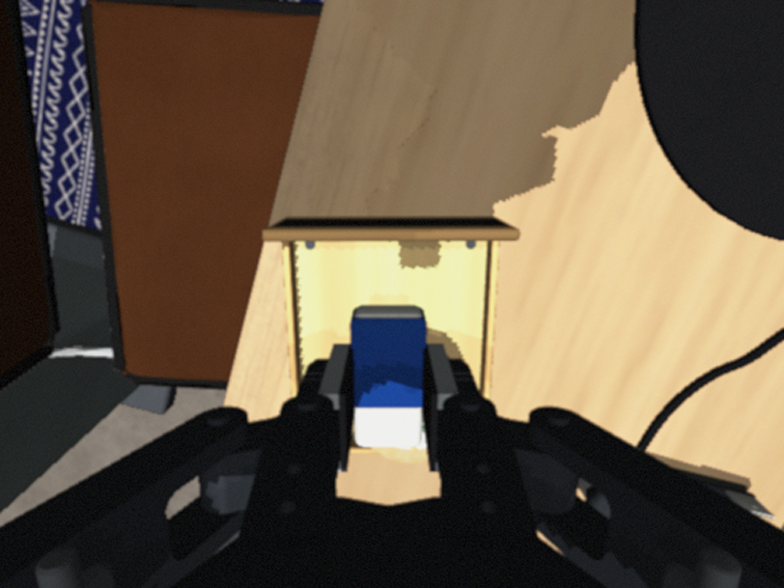

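Wrist view: the eraser is held between the pads. The board's top outer edge runs from (264,229) to (519,229), and the rear screws are at (310,244) and (471,244).

Run:
```python
from h import *
np.set_printoptions(precision=4,suppress=True)
o=get_obs()
f=lambda p,z:np.array([wray(o,u/1.4,v/1.4,z)[:2] for u,v in p])
for p,z,L in [([(264,229),(519,229)],.078,.070),([(310,244),(471,244)],.032,.055)]:
    b=f(p,z);d=b[1]-b[0];a=np.arctan2(d[1],d[0]);print(b,np.hypot(*d),np.degrees(a),'centre',b.mean(0)+L*np.array([np.sin(a),-np.cos(a)]))
b=f([(352,318),(425,318),(421,446),(356,446)],.152);print(b,b.mean(0))
```

```text
[[0.4339 0.4527]
 [0.5447 0.4877]] 0.11620069038099329 17.51330216110391 centre [0.5103 0.4035]
[[0.4508 0.4425]
 [0.5364 0.4695]] 0.08971987603227784 17.51269959432705 centre [0.5102 0.4035]
[[0.4822 0.4495]
 [0.5041 0.4564]
 [0.5175 0.4125]
 [0.4964 0.4058]] [0.5001 0.4311]
```

Emit:
servo_tool:
  moves:
    - [-0.08,0.25,-3,0]
    - [-0.08,0.25,-6,0]
    - [-0.08,0.25,-8.5,0]
    - [-0.08,0.25,-10,0]
    - [-0.08,0.25,-10.8,0]
    - [-0.08,0.25,-11,0]
    - [-0.08,0.25,-11,0]
    - [-0.08,0.25,-11,0]

```text
time: 5.68
ee_pos: [0.4988, 0.4388, 0.044]
tcp_rot: [179.9, -0.0, 107.4]
wrist_force: [1.4, -0.8, -0.4]
opening: 0.0211
grasp_force: 25.0
```

Emit:
servo_tool:
  moves:
    - [0,0,-0.3,0]
    - [0,0,-0.6,0]
    - [0,0,-0.6,0]
    - [0,0,-0.6,0]

```text
time: 6.02
ee_pos: [0.4981, 0.4388, 0.0365]
tcp_rot: [180.0, -0.0, 107.5]
wrist_force: [0.2, -0.4, 0.1]
opening: 0.021
grasp_force: 25.1
```

Emit:
servo_tool:
  moves:
    - [0,0,0,0]
    - [0,0,0,0]
    - [0,0,0,0]
    - [0,0,0.2,0]
    - [0,0,1,0]
    - [0,0,4,0]
    - [0,0,8,0]
    - [0,0,11,0]
    - [0,0,11,0]
    - [0,0,11,0]
  claw: 0.58

```text
time: 6.85
ee_pos: [0.4989, 0.4395, 0.1496]
tcp_rot: [179.7, -0.1, 107.5]
wrist_force: [0.1, -0.2, -0.7]
opening: 0.0357
grasp_force: 0.0
```

Emit:
servo_tool:
  moves:
    - [-0.9,3,0,0]
    - [-1.9,6,0,0]
    - [-1.9,6,0,0]
    - [-1.9,6,-3,0]
    - [-1.9,6,-6.5,0]
    - [-1.9,6,-9.5,0]
    - [-1.9,6,-11.5,0]
    - [-1.9,6,-11.5,0]
    - [-1.9,6,-11.5,0]
  claw: 0.3

```text
time: 7.6
ee_pos: [0.4782, 0.4977, 0.0298]
tcp_rot: [-179.8, 0.1, 107.5]
wrist_force: [0.4, -0.3, 0.6]
opening: 0.0597
grasp_force: 0.0
```

Run:
```python
from h import *
o=get_obs(); print(o['time'],o['ee_pos'],o['tcp_rot'],o['opening'],o['wrist_force'])
save('top','c2.png',(145,140,425,310),2.8)
```

```text
7.6 [0.47817228 0.49772402 0.02976665] [-1.79820217e+02  9.78210100e-02  1.07476857e+02] 0.059709356401150694 [ 0.37960661 -0.28277678  0.63218786]
```

View pics/c2.png

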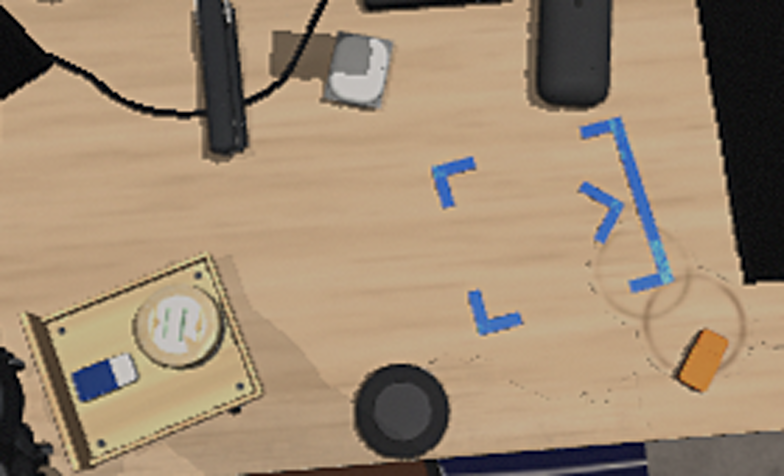

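```bash
cat > plan.py <<'E'
import numpy as np
from scipy.optimize import minimize
def plan(start,goal,puck,s_straight=.03,K=9,clear=.014,end_straight=.02):
    n=80
    def roll(p):
        S,k=p[0],p[1:]; s=np.linspace(0,S,n+1); kn=np.r_[0,0,k,0,0]
        ks=np.r_[0,np.linspace(s_straight,S-end_straight,K+2),S]; kap=np.interp(s,ks,kn); ds=S/n
        th=start[2]+np.r_[0,np.cumsum((kap[1:]+kap[:-1])/2*ds)]; m=(th[1:]+th[:-1])/2
        x=start[0]-.045*np.cos(start[2])+np.r_[0,np.cumsum(np.cos(m)*ds)]; y=start[1]-.045*np.sin(start[2])+np.r_[0,np.cumsum(np.sin(m)*ds)]
        return s,x+.045*np.cos(th),y+.045*np.sin(th),th,kap
    def dist(p):
        s,x,y,th,k=roll(p); dx,dy=puck[0]-x,puck[1]-y
        a=np.abs(dx*np.cos(th)+dy*np.sin(th))-.07; b=np.abs(-dx*np.sin(th)+dy*np.cos(th))-.06
        return np.hypot(np.maximum(a,0),np.maximum(b,0))-puck[2]
    eq=lambda p:(lambda r:np.array([r[1][-1]-goal[0],r[2][-1]-goal[1],(r[3][-1]-goal[2])])*10)(roll(p))
    cost=lambda p:np.sum(p[1:]**2)/100+np.sum(np.diff(np.r_[0,p[1:],0])**2)/50
    r=minimize(cost,np.r_[np.hypot(goal[0]-start[0],goal[1]-start[1])+.003,np.zeros(K)],constraints=[dict(type='eq',fun=eq),dict(type='ineq',fun=lambda p:(dist(p)-clear)[::2]*10)],method='SLSQP',options=dict(maxiter=300))
    return r,roll(r.x),dist(r.x)
E
python3 - <<'E'
from plan import *
np.set_printoptions(precision=3,suppress=True,linewidth=150)
for cl in (.008,.011,.014):
    r,(s,x,y,th,k),d=plan((.5102,.4035,np.radians(-72.5)),(.5945,.0882,np.radians(-78.9)),(.457,.218,.036),clear=cl)
    print(cl,r.success,r.x,d.min(),x[-1],y[-1],np.degrees(th[::10]))
E
```

```text
0.008 True [ 0.327  0.255  0.207  0.013 -0.247 -0.534 -0.812 -1.014 -1.072 -0.834] 0.01098811847229366 0.5944999998335029 0.0882000004678947 [-72.5   -72.468 -71.975 -71.774 -72.416 -74.022 -76.343 -78.524 -78.9  ]
0.011 True [ 0.327  0.259  0.211  0.014 -0.253 -0.543 -0.813 -1.012 -1.068 -0.832] 0.010997294424550406 0.5944999997987607 0.08820000068608849 [-72.5   -72.467 -71.966 -71.761 -72.417 -74.034 -76.35  -78.525 -78.9  ]
0.014 True [ 0.327  1.032  0.863  0.134 -0.786 -1.625 -2.081 -1.661 -0.44   0.536] 0.01399999999789315 0.5944999999715755 0.08820000005633127 [-72.5   -72.369 -70.357 -69.398 -71.373 -75.705 -79.185 -79.143 -78.9  ]
```

Emit:
servo_tool:
  moves:
    - [0.3,-0.3,0.3,0]
    - [0.45,-0.8,0.3,0]
    - [0.55,-1.2,0.3,0]
    - [0.6,-1.4,0.3,0]
    - [0.65,-1.5,0.3,0]
    - [0.65,-1.5,0.3,0]

```text
time: 8.15
ee_pos: [0.4858, 0.4834, 0.0346]
tcp_rot: [180.0, -0.0, 107.4]
wrist_force: [1.0, 0.2, -0.1]
opening: 0.0597
grasp_force: 0.0
```

```bash
cat >> plan.py <<'E'
def table(path,tcp0,yaw0,off=.081,step=.005,n=20):
    s,x,y,th,k=path; out=[]
    for q in np.minimum(step*np.arange(1,n+1),s[-1]):
        X,Y,T=[np.interp(q,s,v) for v in(x,y,th)]
        out.append([round(float(100*(X-off*np.cos(T)-tcp0[0])),2),round(float(100*(Y-off*np.sin(T)-tcp0[1])),2),0,round(float(T+np.pi-yaw0),3)])
    return out
E
python3 - <<'E'
from plan import *
r,p,d=plan((.5102,.4035,np.radians(-72.5)),(.5945,.0882,np.radians(-78.9)),(.457,.218,.036))
print(table(p,(.4858,.4834),np.radians(107.4)))
from h import *
save('top','ref.png')
E
```

```text
[[0.15, -0.74, 0, 0.002], [0.3, -1.22, 0, 0.002], [0.46, -1.7, 0, 0.002], [0.61, -2.17, 0, 0.002], [0.76, -2.65, 0, 0.002], [0.91, -3.13, 0, 0.002], [1.05, -3.6, 0, 0.002], [1.2, -4.08, 0, 0.004], [1.35, -4.56, 0, 0.006], [1.49, -5.04, 0, 0.009], [1.63, -5.52, 0, 0.014], [1.77, -6.0, 0, 0.018], [1.91, -6.48, 0, 0.023], [2.06, -6.96, 0, 0.028], [2.2, -7.44, 0, 0.033], [2.35, -7.91, 0, 0.038], [2.51, -8.39, 0, 0.042], [2.66, -8.86, 0, 0.046], [2.83, -9.34, 0, 0.049], [2.99, -9.81, 0, 0.052]]
```

Emit:
servo_tool:
  moves:
    - [0.08,-0.35,0,0.002]
    - [0.15,-0.74,0,0.002]
    - [0.3,-1.22,0,0.002]
    - [0.46,-1.7,0,0.002]
    - [0.61,-2.17,0,0.002]
    - [0.76,-2.65,0,0.002]
    - [0.91,-3.13,0,0.002]
    - [1.05,-3.6,0,0.002]
    - [1.2,-4.08,0,0.004]
    - [1.35,-4.56,0,0.006]
    - [1.49,-5.04,0,0.009]
    - [1.63,-5.52,0,0.014]
    - [1.77,-6.0,0,0.018]
    - [1.84,-6.24,0,0.021]
    - [1.91,-6.4,0,0.022]
    - [1.91,-6.48,0,0.023]
    - [1.91,-6.48,0,0.023]

```text
time: 9.62
ee_pos: [0.5047, 0.4186, 0.0342]
tcp_rot: [-180.0, 0.0, 108.8]
wrist_force: [-0.3, 0.5, 0.3]
opening: 0.0595
grasp_force: 0.0
```

```bash
cat > track.py <<'E'
from h import *
ref=cv2.imread('pics/ref.png')
SC=[(62,330),(198,275),(240,387),(100,442)]
def track(guess,f=None):
    """guess=(x,y,th) caddy in top frame; returns measured pose from the four screws and residuals"""
    im=cv2.cvtColor(camera('top'),cv2.COLOR_RGB2BGR); 
    if f: cv2.imwrite('pics/'+f,im)
    L=np.array([(-55,45),(55,45),(55,-45),(-55,-45)])/1000; Z=4; W=[];sc=[]
    for (u,v),l in zip(SC,L):
        c=np.array([145+u/2.8,140+v/2.8]); t=cv2.resize(cv2.getRectSubPix(ref,(9,9),tuple(map(float,c))),None,fx=Z,fy=Z,interpolation=cv2.INTER_CUBIC)
        R=np.array([[np.cos(guess[2]),-np.sin(guess[2])],[np.sin(guess[2]),np.cos(guess[2])]]); g=proj('top',[*(np.array(guess[:2])+R@l),.032])[0]
        w=cv2.resize(cv2.getRectSubPix(im,(23,23),tuple(map(float,g))),None,fx=Z,fy=Z,interpolation=cv2.INTER_CUBIC)
        m=cv2.matchTemplate(w,t,cv2.TM_CCOEFF_NORMED); _,s,_,loc=cv2.minMaxLoc(m); sc.append(s)
        q=g+(np.array(loc)/Z-7); W.append(ray('top',*q,.032)[:2])
    W=np.array(W); A=W-W.mean(0); B=L-L.mean(0)
    th=np.arctan2((B[:,0]*A[:,1]-B[:,1]*A[:,0]).sum(),(B*A).sum()); R=np.array([[np.cos(th),-np.sin(th)],[np.sin(th),np.cos(th)]])
    print('pose',W.mean(0).round(4),np.degrees(th).round(2),'res mm',((A-B@R.T)*1000).round(1).tolist(),'score',np.round(sc,2))
    return W.mean(0),th
E
python3 - <<'E'
from track import *
o=get_obs(); print(o['time'],o['ee_pos'],o['tcp_rot'],o['wrist_force'])
h=np.radians(o['tcp_rot'][2]+180); g=np.array(o['ee_pos'][:2])+.081*np.array([np.cos(h),np.sin(h)])-[.0015,.0003]
print('guess',g,np.degrees(h)-360); track((*g,h),'m1.png')
E
```

```text
9.6167 [0.50466203 0.41863227 0.03424521] [-1.79993681e+02  2.02235581e-02  1.08784453e+02] [-0.31159179  0.48553798  0.2825177 ]
guess [0.52924475 0.3416466 ] -71.21554675032132
pose [0.5297 0.3406] -71.5 res mm [[-0.4, -0.4], [0.2, 0.3], [-0.2, -0.1], [0.4, 0.2]] score [0.95 0.93 0.88 0.91]
```

Run:
```python
from plan import *
from track import *
im=cv2.imread('pics/m1.png').astype(int); b,g,r=im[...,0],im[...,1],im[...,2]
m=((b-r>60)&(b>110)); m[:170]=0;m[275:]=0;m[:,:290]=0;m[:,392:]=0
v,u=np.nonzero(m); 
P=np.array([ray('top',a,c,0)[:2] for a,c in zip(u,v)]); (c,sz,a)=cv2.minAreaRect((P*1000).astype(np.float32)); print(len(u),c,sz,a)
pose,th=np.array([.5297,.3406]),np.radians(-71.5)
r_,p,d=plan((*pose,th),(.5928,.0873,np.radians(-78.9)),(.4555,.2175,.036),s_straight=.005)
print(r_.success,r_.x,d.min()); T=np.array(table(p,pose-.081*np.array([np.cos(th),np.sin(th)]),th+np.pi,n=40)); T[:,3]=T[:,3]; print(T.tolist())
```

```text
628 (593.2294921875, 87.0682373046875) (138.77940368652344, 159.14663696289062) 10.945444107055664
True [ 0.26166555  0.88498101  0.55007956 -0.32824016 -1.3478739  -2.16121575
 -2.33164504 -1.41759949 -0.08033967  0.7758315 ] 0.013993844230546858
[[0.16, -0.47, 0.0, 0.0], [0.32, -0.95, 0.0, 0.001], [0.47, -1.42, 0.0, 0.002], [0.62, -1.9, 0.0, 0.004], [0.77, -2.38, 0.0, 0.008], [0.92, -2.86, 0.0, 0.012], [1.07, -3.33, 0.0, 0.016], [1.23, -3.81, 0.0, 0.02], [1.38, -4.28, 0.0, 0.023], [1.54, -4.76, 0.0, 0.026], [1.71, -5.23, 0.0, 0.029], [1.87, -5.7, 0.0, 0.031], [2.04, -6.17, 0.0, 0.031], [2.22, -6.64, 0.0, 0.031], [2.39, -7.11, 0.0, 0.03], [2.57, -7.57, 0.0, 0.028], [2.75, -8.04, 0.0, 0.025], [2.94, -8.51, 0.0, 0.021], [3.12, -8.97, 0.0, 0.016], [3.31, -9.44, 0.0, 0.01], [3.5, -9.9, 0.0, 0.003], [3.68, -10.37, 0.0, -0.006], [3.87, -10.83, 0.0, -0.014], [4.05, -11.3, 0.0, -0.024], [4.23, -11.77, 0.0, -0.035], [4.41, -12.23, 0.0, -0.046], [4.58, -12.71, 0.0, -0.057], [4.75, -13.18, 0.0, -0.068], [4.91, -13.65, 0.0, -0.08], [5.07, -14.13, 0.0, -0.091], [5.22, -14.61, 0.0, -0.102], [5.36, -15.09, 0.0, -0.111], [5.49, -15.57, 0.0, -0.12], [5.62, -16.06, 0.0, -0.128], [5.74, -16.54, 0.0, -0.134], [5.85, -17.03, 0.0, -0.14], [5.95, -17.52, 0.0, -0.143], [6.05, -18.01, 0.0, -0.146], [6.14, -18.5, 0.0, -0.146], [6.23, -18.99, 0.0, -0.146]]
```

Emit:
servo_tool:
  moves:
    - [0.16,-0.47,0,0]
    - [0.32,-0.95,0,0.001]
    - [0.47,-1.42,0,0.002]
    - [0.62,-1.9,0,0.004]
    - [0.77,-2.38,0,0.008]
    - [0.92,-2.86,0,0.012]
    - [1.07,-3.33,0,0.016]
    - [1.23,-3.81,0,0.02]
    - [1.38,-4.28,0,0.023]
    - [1.54,-4.76,0,0.026]
    - [1.71,-5.23,0,0.029]
    - [1.87,-5.7,0,0.031]
    - [2.04,-6.17,0,0.031]
    - [2.22,-6.64,0,0.031]
    - [2.39,-7.11,0,0.03]
    - [2.57,-7.57,0,0.028]
    - [2.7,-7.9,0,0.026]
    - [2.75,-8.04,0,0.025]
    - [2.75,-8.04,0,0.025]

```text
time: 11.25
ee_pos: [0.5323, 0.3379, 0.0343]
tcp_rot: [-180.0, 0.0, 110.2]
wrist_force: [0.3, -0.4, 0.2]
opening: 0.0593
grasp_force: 0.0
```

```bash
cat > step.py <<'E'
from plan import *
from track import *
import sys
o=get_obs(); print(o['time'],o['ee_pos'],o['tcp_rot'],o['wrist_force'])
h=np.radians(o['tcp_rot'][2]+180); g=np.array(o['ee_pos'][:2])+.081*np.array([np.cos(h),np.sin(h)])-[.0015,.0003]
pose,th=track((*g,h),sys.argv[1]); 
r_,p,d=plan((*pose,th),(.5930,.0872,np.radians(-79)),(.4555,.2175,.036),s_straight=.005,clear=min(.012,.05),K=int(sys.argv[2]))
print(r_.success,r_.x,d.min()); T=np.array(table(p,pose-.081*np.array([np.cos(th),np.sin(th)]),th+np.pi,n=int(r_.x[0]/.005)+1)); print(T.tolist())
E
python3 step.py m2.png 9
```

```text
11.25 [0.53226701 0.33794015 0.03426313] [-1.79988975e+02  2.33568909e-02  1.10187596e+02] [ 0.34423771 -0.42173545  0.1559086 ]
pose [0.5536 0.2666] -67.15 res mm [[-0.8, 9.5], [4.6, -9.0], [2.4, -5.6], [-6.2, 5.0]] score [ 0.51  0.82  0.84 -0.22]
True [ 0.18372385 -1.04055327 -1.92697318 -2.55245045 -2.68975928 -2.28777187
 -1.62128229 -0.88023137 -0.21370698  0.18928461] 0.011995500748941672
[[0.19, -0.46, 0.0, -0.0], [0.39, -0.92, 0.0, -0.001], [0.59, -1.38, 0.0, -0.003], [0.8, -1.83, 0.0, -0.007], [1.01, -2.29, 0.0, -0.013], [1.22, -2.74, 0.0, -0.02], [1.43, -3.2, 0.0, -0.029], [1.64, -3.65, 0.0, -0.038], [1.85, -4.11, 0.0, -0.049], [2.06, -4.56, 0.0, -0.061], [2.26, -5.02, 0.0, -0.073], [2.46, -5.48, 0.0, -0.086], [2.66, -5.94, 0.0, -0.1], [2.85, -6.41, 0.0, -0.113], [3.03, -6.88, 0.0, -0.126], [3.21, -7.35, 0.0, -0.138], [3.37, -7.82, 0.0, -0.15], [3.53, -8.3, 0.0, -0.161], [3.68, -8.78, 0.0, -0.17], [3.82, -9.26, 0.0, -0.179], [3.96, -9.74, 0.0, -0.187], [4.08, -10.22, 0.0, -0.193], [4.2, -10.71, 0.0, -0.198], [4.31, -11.2, 0.0, -0.202], [4.42, -11.69, 0.0, -0.205], [4.52, -12.17, 0.0, -0.207], [4.62, -12.66, 0.0, -0.209], [4.72, -13.16, 0.0, -0.209], [4.81, -13.65, 0.0, -0.209], [4.9, -14.14, 0.0, -0.208], [5.0, -14.63, 0.0, -0.207], [5.09, -15.12, 0.0, -0.207], [5.19, -15.61, 0.0, -0.207], [5.28, -16.1, 0.0, -0.207], [5.38, -16.59, 0.0, -0.207], [5.47, -17.08, 0.0, -0.207], [5.54, -17.45, 0.0, -0.207]]
```

The tracker lost the rear screws, which are probably behind the arm. I'll look at the picture.

```bash
python3 -c "
import cv2;im=cv2.imread('pics/m2.png')[150:310,190:400];cv2.imwrite('pics/m2c.png',cv2.resize(im,None,fx=3.7,fy=3.7,interpolation=cv2.INTER_CUBIC))"
```

```text
(no output)
```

View pics/m2c.png

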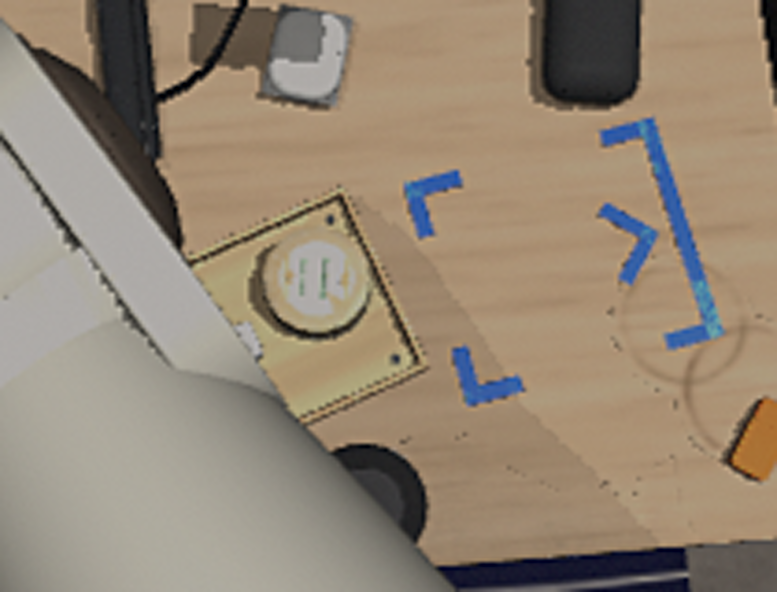

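Front screws are visible at (330,218) and (396,359). The arm hides the rear, so I'll track using the front pair.

```bash
python3 - <<'E'
s=open('track.py').read()
s=s.replace("    W=np.array(W); A=","    k=np.array(sc)>.75; print('score',np.round(sc,2)); L=L[k]; W=np.array(W)[k]; A=")
s=s.replace("    print('pose',W.mean(0).round(4)","    c=W.mean(0)-R@L.mean(0); print('pose',c.round(4),'grip offset',(R.T@(np.array(get_obs()['ee_pos'][:2])-[.0015,.0003]-c)*1000).round(1)").replace(",'score',np.round(sc,2))",")").replace("return W.mean(0),th","return c,th")
open('track.py','w').write(s)
E
python3 step.py m3.png 9
```

```text
11.3 [0.5321654  0.33812829 0.03428094] [-1.79988808e+02  2.40937924e-02  1.10198142e+02] [-0.09131047  0.20489083  0.79044262]
score [ 0.52  0.82  0.84 -0.18]
pose [0.5592 0.2604] grip offset [-82.7   0.1] -69.66 res mm [[0.3, 0.1], [-0.3, -0.1]]
True [ 0.17631202 -2.02128565 -2.62390127 -2.51242725 -2.05556556 -1.44444428
 -0.77824788 -0.15374946  0.3257059   0.4887054 ] 0.014066381223548786
[[0.17, -0.47, 0.0, -0.0], [0.35, -0.94, 0.0, -0.002], [0.54, -1.4, 0.0, -0.007], [0.74, -1.86, 0.0, -0.015], [0.94, -2.32, 0.0, -0.026], [1.14, -2.78, 0.0, -0.037], [1.33, -3.24, 0.0, -0.05], [1.53, -3.71, 0.0, -0.063], [1.71, -4.17, 0.0, -0.076], [1.89, -4.64, 0.0, -0.088], [2.06, -5.11, 0.0, -0.101], [2.22, -5.59, 0.0, -0.112], [2.38, -6.06, 0.0, -0.123], [2.53, -6.54, 0.0, -0.133], [2.67, -7.03, 0.0, -0.142], [2.8, -7.51, 0.0, -0.149], [2.92, -7.99, 0.0, -0.156], [3.04, -8.48, 0.0, -0.162], [3.15, -8.97, 0.0, -0.167], [3.26, -9.46, 0.0, -0.17], [3.36, -9.95, 0.0, -0.173], [3.45, -10.44, 0.0, -0.174], [3.54, -10.93, 0.0, -0.175], [3.63, -11.42, 0.0, -0.174], [3.72, -11.91, 0.0, -0.173], [3.8, -12.41, 0.0, -0.172], [3.89, -12.9, 0.0, -0.17], [3.97, -13.39, 0.0, -0.167], [4.06, -13.88, 0.0, -0.165], [4.15, -14.38, 0.0, -0.164], [4.24, -14.87, 0.0, -0.163], [4.34, -15.36, 0.0, -0.163], [4.43, -15.85, 0.0, -0.163], [4.53, -16.34, 0.0, -0.163], [4.62, -16.83, 0.0, -0.163], [4.65, -16.96, 0.0, -0.163]]
```

Emit:
servo_tool:
  moves:
    - [0.17,-0.47,0,0]
    - [0.35,-0.94,0,-0.002]
    - [0.54,-1.4,0,-0.007]
    - [0.74,-1.86,0,-0.015]
    - [0.94,-2.32,0,-0.026]
    - [1.14,-2.78,0,-0.037]
    - [1.33,-3.24,0,-0.05]
    - [1.53,-3.71,0,-0.063]
    - [1.71,-4.17,0,-0.076]
    - [1.89,-4.64,0,-0.088]
    - [2.06,-5.11,0,-0.1]
    - [2.22,-5.59,0,-0.112]
    - [2.38,-6.06,0,-0.123]
    - [2.53,-6.54,0,-0.133]
    - [2.67,-7.03,0,-0.142]
    - [2.8,-7.51,0,-0.149]
    - [2.9,-7.85,0,-0.154]
    - [2.92,-7.99,0,-0.156]
    - [2.92,-7.99,0,-0.156]

```text
time: 12.93
ee_pos: [0.5614, 0.258, 0.0342]
tcp_rot: [-180.0, 0.0, 101.2]
wrist_force: [0.4, 0.5, -0.4]
opening: 0.0593
grasp_force: 0.0
```

```bash
python3 step.py m4.png 5
```

```text
12.9333 [0.5613931  0.25802057 0.03424847] [-1.79991519e+02  2.36741711e-02  1.01243005e+02] [ 0.43066066  0.46695203 -0.35569893]
score [0.21 0.63 0.51 0.27]
pose [nan nan] grip offset [nan nan] 0.0 res mm []
False [nan  0.  0.  0.  0.  0.] nantrack.py:15: RuntimeWarning: Mean of empty slice.
  k=np.array(sc)>.75; print('score',np.round(sc,2)); L=L[k]; W=np.array(W)[k]; A=W-W.mean(0); B=L-L.mean(0)
  ret = um.true_divide(
track.py:17: RuntimeWarning: Mean of empty slice.
  c=W.mean(0)-R@L.mean(0); print('pose',c.round(4),'grip offset',(R.T@(np.array(get_obs()['ee_pos'][:2])-[.0015,.0003]-c)*1000).round(1),np.degrees(th).round(2),'res mm',((A-B@R.T)*1000).round(1).tolist())
Traceback (most recent call last):
  File "step.py", line 8, in <module>
    print(r_.success,r_.x,d.min()); T=np.array(table(p,pose-.081*np.array([np.cos(th),np.sin(th)]),th+np.pi,n=int(r_.x[0]/.005)+1)); print(T.tolist())
                                                                                                              ~~~^^^^^^^^^^^^^^
ValueError: cannot convert float NaN to integer
```

Emit:
servo_tool:
  moves:
    - [0.1,-0.5,0,-0.002]
    - [0.19,-1,0,-0.004]
    - [0.29,-1.5,0,-0.006]
    - [0.38,-2,0,-0.008]
    - [0.48,-2.5,0,-0.01]
    - [0.57,-3,0,-0.01]
    - [0.67,-3.5,0,-0.01]
    - [0.76,-4,0,-0.01]
    - [0.86,-4.5,0,-0.01]
    - [0.95,-5,0,-0.01]
    - [1.05,-5.5,0,-0.01]
    - [1.15,-6,0,-0.008]
    - [1.25,-6.5,0,-0.007]
    - [1.35,-7,0,-0.006]
    - [1.45,-7.5,0,-0.005]
    - [1.52,-7.85,0,-0.005]
    - [1.58,-8.1,0,-0.005]
    - [1.6,-8.2,0,-0.005]
    - [1.6,-8.2,0,-0.005]

```text
time: 14.57
ee_pos: [0.5775, 0.1762, 0.0343]
tcp_rot: [180.0, 0.0, 101.0]
wrist_force: [-0.1, 0.2, -1.1]
opening: 0.0601
grasp_force: 0.0
```

Emit:
servo_tool:
  moves:
    - [-0.2,1,0,0]
    - [-0.4,2,0,0]
    - [-0.6,3,0,0]
    - [-0.6,3,3,0]
    - [-0.6,4,7,0]
    - [-0.6,6,11,0]
    - [-2,9,14,0]
    - [-4,12.5,16,0]
    - [-6,16,18,0]
    - [-7,18,18,0]
    - [-7,18,18,0]
    - [-7,18,18,0]

```text
time: 15.57
ee_pos: [0.506, 0.3593, 0.2147]
tcp_rot: [179.9, -0.0, 101.2]
wrist_force: [-0.0, -0.3, -0.5]
opening: 0.0596
grasp_force: 0.0
```

Run:
```python
from track import *
import json
o=get_obs();print(o['time'],o['ee_pos'],o['tcp_rot'])
track((.5915,.095,np.radians(-79)),'m5.png')
```

```text
15.5667 [0.50602286 0.35926756 0.21468789] [ 1.79949590e+02 -1.76316449e-02  1.01233958e+02]
score [0.86 0.74 0.81 0.84]
pose [0.5921 0.0953] grip offset [-273.8  -37.8] -79.5 res mm [[-0.6, -0.1], [-0.0, -0.1], [0.7, 0.1]]
```

Emit:
servo_tool:
  moves:
    - [1,-3.5,0,0]
    - [2.5,-7,-2,0]
    - [4.5,-10.5,-5,0]
    - [6,-13.5,-8,0]
    - [6.4,-15.3,-11,0]
    - [6.4,-15.3,-15,0]
    - [6.4,-15.3,-18,0]
    - [6.4,-15.3,-18,0]
    - [6.4,-15.3,-18,0]

```text
time: 16.37
ee_pos: [0.5701, 0.2023, 0.0329]
tcp_rot: [-179.8, 0.0, 100.9]
wrist_force: [0.4, 0.0, 0.8]
opening: 0.0597
grasp_force: 0.0
```

Emit:
servo_tool:
  moves:
    - [0.3,-0.8,0,0.001]
    - [0.6,-1.6,0,0.002]
    - [0.72,-2.2,0,0.002]
    - [0.76,-2.5,0,0.002]
    - [0.79,-2.65,0,0.002]
    - [0.81,-2.8,0,0.002]
    - [0.83,-2.95,0,0.002]
    - [0.86,-3.1,0,0.002]
    - [0.88,-3.2,0,0.002]
    - [0.89,-3.28,0,0.002]
    - [0.89,-3.28,0,0.002]
    - [0.89,-3.28,0,0.002]

```text
time: 17.37
ee_pos: [0.5802, 0.1708, 0.0342]
tcp_rot: [-180.0, 0.0, 101.1]
wrist_force: [0.1, 0.7, 1.2]
opening: 0.0597
grasp_force: 0.4
```

Emit:
servo_tool:
  moves:
    - [0.02,-0.1,0,0]
    - [0.03,-0.18,0,0]
    - [0.04,-0.24,0,0]
    - [0.04,-0.24,0,0]
    - [0.04,-0.24,0,0]

```text
time: 17.78
ee_pos: [0.5806, 0.1683, 0.0342]
tcp_rot: [-180.0, 0.0, 101.1]
wrist_force: [-0.1, 1.0, 0.6]
opening: 0.0595
grasp_force: 0.4
```

Emit:
servo_tool:
  moves:
    - [-0.1,0.5,0,0]
    - [-0.3,1.5,0,0]
    - [-0.5,2.5,0,0]
    - [-0.6,3,3,0]
    - [-0.6,4,7,0]
    - [-0.6,6,11,0]
    - [-2,9,14,0]
    - [-4,12.5,16,0]
    - [-6,16,18,0]
    - [-7,18,18,0]
    - [-7,18,18,0]
    - [-7,18,18,0]

```text
time: 18.78
ee_pos: [0.5093, 0.3509, 0.2146]
tcp_rot: [180.0, -0.0, 101.3]
wrist_force: [-0.3, -0.1, -0.8]
opening: 0.06
grasp_force: 0.0
```

```bash
sed -i 's/>.75/>.68/' track.py
python3 - <<'E'
from track import *
track((.593,.0875,np.radians(-79)),'m6.png')
im=cv2.imread('pics/m6.png')[140:310,250:425];cv2.imwrite('pics/m6c.png',cv2.resize(im,None,fx=3.5,fy=3.5,interpolation=cv2.INTER_CUBIC))
E
```

```text
score [0.87 0.75 0.8  0.84]
pose [0.5939 0.0873] grip offset [-273.4  -34.7] -79.14 res mm [[-0.6, -0.3], [0.8, 0.2], [-0.8, 0.2], [0.5, -0.1]]
```

View pics/m6c.png

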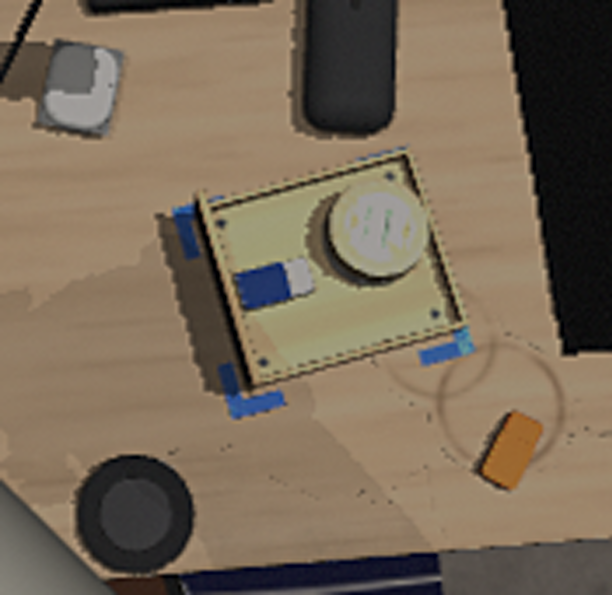

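The caddy stands in the bay within about 1 mm and 0.2°, nose to the bar. Eraser and pot are in the tray, and the case and puck haven't moved. Handing in.

```bash
python3 -c "
from workcell import *
print(job_done())"
```

```text
the job is handed in; nothing more can be done
None
```

The job is handed in: the caddy stands centred and square in the bay (about 1 mm and 0.2° off by camera), nose to the bar with eraser and pot in the tray, puck and earbud case not moved, after about 19 s of robot time; I did not look at the castors directly.

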